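# Nest a drilled lug in the tacking jig and lock it with the cam

## Robot

A 7-joint arm with a two-finger parallel gripper is mounted at the origin on a cart in front of the work surface, level with it; the furniture and walls round the work are solid. World frame = base frame: x ahead of the robot, y to its left, z up, the work surface at z = 0. Lengths are in m, angles in degrees, forces in N, time in s.
With the tool pointing down it reaches from about 0.425 to 0.875 m from the base axis. Payload 4.7 kg.
Tool frame: the origin (TCP) lies at the very end of the fingers, on their centre line; the grasp point (between the pads) lies 19 mm behind it (env.grasp_offset is the distance from the TCP to the grasp point, in m); z points along the fingers, y is the line along which they close (so a half turn about z gives the same grasp; the last joint's range is limited). The gripper opens to 87 mm and grips with 3 to 60 N. Pads are 19 mm wide; open, the fingers measure 117 mm over their backs; the gripper's body (75 mm by 190 mm) begins 51 mm behind the grasp point.
Start: joints at [74.032, 18.392, -4.016, 83.108, 1.295, 78.541, -3.26], TCP at [0.188, -0.622, 0.223] pointing down, gripper open.
Joint ranges: [-163.93, 163.93], [-17.29, 119.83], [-79.2, 71.16], [3.27, 140.29], [-89.18, 269.18], [5.43, 117.66], [-154.24, 154.24]. Speed limits (degrees/s): [147.25, 147.25, 180, 180, 180, 180, 180].

## Interface

Orientations are given as [roll, pitch, yaw] about the fixed x, y, z axes, in that order (R = Rz(yaw) Ry(pitch) Rx(roll)).
In Python, from cell import env gives the robot as it stands. The module is installed in compiled form; this text tells all that it offers.
- The arm moves only by the tool drive_tool, never from a script. Its argument "moves" is one flat list of numbers, 5 for each row, row after row: the shift along the tool's x, y, z in units of 40 mm (1.0 is 40 mm), then the turn about the tool's z in units of 10 degrees (1.0 is 10 degrees), then the finger opening in mm, from 0 to 87. A call has 1 to 5 rows; each row is the pose to reach, as a shift and turn from the pose commanded when the call began, along the tool's axes at that moment; what a row does not reach only later rows make up. A row lasts 1/8 s, in which the tool goes at most 62.5 mm and 10.7 degrees, less where a joint would pass 70% of its speed; a pose out of reach is approached as far as the arm can. A call with a gripper value outside its range is refused whole. The fingers move at their own pace and stop on an object; "squeeze" is the grip in N (left out, the last holds). Time passes only in rows, so rows that repeat a pose let the fingers close. It gives the time, the measured TCP pose, the force, the opening and the grip force at its end, in the units of the state.
- env.get_obs(): the state, without advancing time (a new reading comes with each control period).
- env.read_camera(name): name is "side" or "top"; returns (picture, depth): 400x640x3 uint8, red, green, blue; 400x640 float32, m along the optical axis (not along the pixel's ray), 0 where there is no reading.
- env.camera_model(name): a dict with "K" (3x3 intrinsics, pixels), "rvec" (rotation vector, rad) and "tvec" (3), from world to camera coordinates, as OpenCV has them. Camera axes: x right, y down, z forward; pixel columns grow to the right and rows downward; lengths in m; the calibration is good to about 2 mm. A picture is of the moment at which its call begins. camera_model takes no time and is no camera call.
- env.sign_off(): hands the job in; it is judged then, once.
The state is a dict: "time_s": time; "qpos": joint angles; "joint_velocities": joint speeds; "effort": joint torques, N m; "tool_pos": TCP position; "tool_rot": TCP orientation; "force": force on the tool from outside, world axes, zero at the start; "wrist_torque": the same for the moment, N m; "grip_width": finger opening in m; "grasp_force": force on a finger pad.
Only numpy, scipy, OpenCV 4.12 (cv2) and the standard library are available. Lean on these libraries where they do the work, as an engineer would, in place of code of your own. Each camera call takes 0.05 s, during which the arm holds its last target. There are 200 camera calls.

## Task

Get the drilled steel lug ready for tacking: push it with the fingertips flat up against the long rail of the jig, slide it along the rail past the open cam until it sits fully home in the corner against the end stop, then push the cam lever round as far as it goes so that the cam clamps the lug. Do not pick the lug up or let it tip; keep it lying on the jig plate all the way, and leave the bolt, nut, pipe piece and soapstone around the jig where they lie.

Things in the scene. Friction and masses are not known exactly. Their poses are not given: they have to be found in the camera images.
- tack_jig: Tacking jig fixed to the bench: steel plate 180 (x) x 350 (y) x 10 mm. Origin: centre of its underside; x away from the robot, y left. On it, both 20 mm high: a rail along the far side, inner face at jig x = +55 mm, from y = -119 to +168; an end stop at the right end, inner face at jig y = -125 mm, from x = +13 to +79.
- pocket (a point): Where the lug's centre is when it is home in the corner of rail and end stop: jig x = +32.5, y = -90 mm, 16 mm above the bench. Axes as the jig's.
- lug_mid (a point): Loose steel plate 45 (x) x 70 (y) x 12 mm, 0.2 to 0.4 kg, with an 18 mm hole 12 mm off centre along y; lies on the jig plate. This point: its centre, half-way up (16 mm above the bench); y along its length. It starts clear of the rail, up to 30 degrees askew of it. The hole may end up at either end.
- cam_lever (a joint): Lever angle, rad: 0 open (points along jig -y, right), growing clockwise from above, 1.92 closed (points 20 degrees past jig -x, the robot's side, toward +y). Starts at 0 to 0.2; stays where left; friction about 2 N at the handle, a few N more in the last 30 degrees as the cam presses. Open, the cam leaves 5 to 6 mm more than the lug's width between itself and the rail.
- cam_pivot (a point): Upright axis of the cam lever, opposite the rail: jig x = -10.6, y = -97 mm; the point is 13 mm above the bench. Axes turn with the lever. Under the lever an eccentric steel disc, the cam, turns with it: 32 mm in diameter, its centre 5 mm off this axis, 15 to 28 mm above the bench.
- lever_handle (a point): Upright round handle, 20 mm in diameter, on the lever's end, 75 mm from the pivot; spans 36 to 67 mm above the bench; this point is its middle, on its axis. The lever's bar below it is 18 mm wide, 27 to 36 mm above the bench.
- bolt_m16_1: Hexagon bolt 59 mm long lying on the bench in front of the jig; bystander. Origin at the centre of its underside.
- nut_m16_1: Hexagon nut 23 x 27 x 13 mm lying on the bench in front of the jig; bystander. Origin at the centre of its underside.
- pipe_nipple_2: Short piece of steel pipe, 42 mm in diameter, 45 mm high, standing on the bench to the right of the jig; bystander. Origin at the centre of its underside.
- soapstone: Stick of soapstone 12 x 125 x 8 mm lying on the bench behind the rail; bystander. Origin at the centre of its underside.
Things that resemble listed ones, but are neither listed nor needed, are in the scene too. What is meant by the part that bears lug_mid is not black, purple or red, and is the larger of those in its own colour.

How it is judged:
By the outcome, as a careful person would: the job done as asked, in the order asked, and still so for the second after the job is handed in, with the robot touching nothing.
It also fails if it takes over 67 s, if anything falls off the work surface, if the arm or the gripper's body presses on something with over 40 N, if the wrist force passes 120 N, or if a joint passes its speed limit or range.

## Working session

There is one attempt and no reset: what is moved stays moved. The work goes in short steps, Python scripts to look and compute and a tool call to move; the robot and the scene stay as the last step left them, time stands still between calls to the robot, and variables do not carry over. Pictures are saved under pics/ and viewed, at most 10 in all, crops included, and the job is handed in when it is done.

Besides the shell and the picture viewer there is one more tool, called after "Request:" as name(argument=value, ...) on one line, values as JSON. drive_tool: Moves the arm, as the interface text tells. Its arguments: {"type":"object","properties":{"moves":{"type":"array","items":{"type":"number"}},"squeeze":{"type":"number"}},"required":["moves"]}

```bash
mkdir -p pics; cat > h.py <<'E'
from cell import env
import cv2, numpy as np
def cam(n):
    p,d=env.read_camera(n); m=env.camera_model(n)
    return p,d,np.array(m["K"]),cv2.Rodrigues(np.array(m["rvec"],float))[0],np.array(m["tvec"],float).ravel()
def world(u,v,d,K,R,t):
    return R.T@(np.linalg.inv(K)@np.array([u,v,1.])*d-t)
def plane(u,v,z,K,R,t):
    c=-R.T@t; r=R.T@np.linalg.inv(K)@np.array([u,v,1.]); return c+r*(z-c[2])/r[2]
def cloud(d,K,R,t):
    v,u=np.mgrid[:d.shape[0],:d.shape[1]]
    P=np.stack([(u-K[0,2])/K[0,0]*d,(v-K[1,2])/K[1,1]*d,d],-1)
    return (P-t)@R
def save(n,p): cv2.imwrite(n,cv2.cvtColor(p,cv2.COLOR_RGB2BGR))
E
python3 - <<'E'
from h import *
for n in("top","side"):
    p,d,K,R,t=cam(n); save(f"pics/{n}0.png",p); np.savez(f"{n}0.npz",p=p,d=d,K=K,R=R,t=t); print(n,-R.T@t)
o=env.get_obs(); print(o["time_s"],o["tool_pos"],o["tool_rot"],o["force"])
E
```

```text
top [ 0.35937505 -0.04010605  0.90033347]
side [0.44549005 0.85541641 0.52949254]
0.1 [ 0.1874123  -0.62188992  0.22157539] [-1.79901791e+02  7.12492621e-03  1.67785582e+01] [-0.22350826 -0.90052793 -0.91265425]
```

View pics/top0.png

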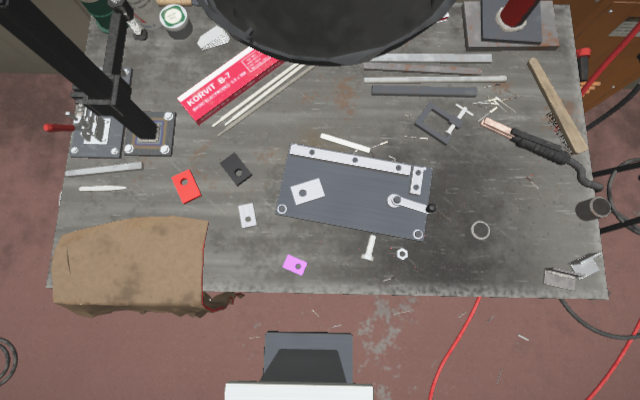

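View pics/side0.png

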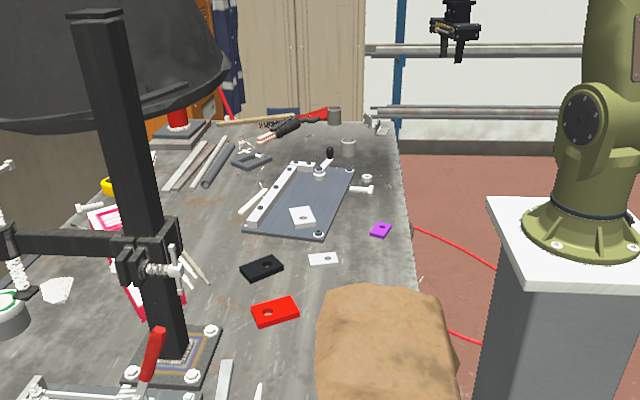

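Candidates for the lug in the top view:
- Light grey plate on the jig at (308,191).
- Smaller light grey plate on the bench at (247,215).
- Black plate at (236,168).
- Red plate at (186,186).
- Purple plate at (294,265).

By the description it is the one at (308,191): light, the larger of its colour, and lying on the jig. The lever handle is at about (431,208), the pivot at (394,201) and the end stop at (418,180).

```bash
python3 - <<'E'
from h import *
z=np.load("top0.npz"); p,d,K,R,t=[z[k] for k in "pdKRt"]
c=p[130:260,265:445]; save("pics/crop0.png",cv2.resize(c,None,fx=4.4,fy=4.4,interpolation=cv2.INTER_CUBIC))
X=cloud(d,K,R,t)
g=p.min(-1)
def blob(x0,y0,x1,y1,th,zp):
    m=np.zeros(g.shape,np.uint8); m[y0:y1,x0:x1]=(g[y0:y1,x0:x1]>th)
    n,l,s,ce=cv2.connectedComponentsWithStats(m); i=1+np.argmax(s[1:,4]); 
    cs,_=cv2.findContours((l==i).astype(np.uint8),cv2.RETR_EXTERNAL,cv2.CHAIN_APPROX_NONE)
    pts=np.array([plane(u,v,zp,K,R,t)[:2] for u,v in cs[0][:,0]]); 
    print("blob",s[i],ce[i],cv2.minAreaRect((pts*1000).astype(np.float32)), "z med",np.median(X[...,2][l==i]))
blob(287,174,330,208,150,.022)
blob(235,202,260,230,150,.008)
# plate mask by height
Z=X[...,2]; print("plate z",Z[215,330],"rail",Z[158,350],"stop",Z[180,418],"handle",Z[206:211,428:434].round(3).tolist(), "hood",X[20,330],"post",X[150,150])
m=((Z>.006)&(Z<.09)); m2=np.zeros(m.shape,np.uint8); m2[135:250,265:445]=m[135:250,265:445]
n,l,s,ce=cv2.connectedComponentsWithStats(m2); i=1+np.argmax(s[1:,4])
k=(l==i)&(Z<.014); q=X[k][:,:2]
r=cv2.minAreaRect((X[l==i][:,:2]*1000).astype(np.float32)); print("jig",s[i],r,cv2.boxPoints(r))
E
```

```text
blob [290 178  35  27 557] [307.39497307 190.90125673] ((573.5030517578125, -7.6023101806640625), (46.56726837158203, 70.65773010253906), 19.055740356445312) z med 0.0220258057008525
blob [238 203  19  25 344] [246.72965116 214.5872093 ] ((516.7844848632812, 132.27334594726562), (55.66958999633789, 37.06454849243164), 12.473816871643066) z med 0.009171160020687243
plate z 0.008899501889120377 rail 0.032127162414801305 stop 0.031006413602176115 handle [[0.061, 0.064, 0.065, 0.066, 0.065, 0.067], [0.063, 0.063, 0.068, 0.069, 0.069, 0.07], [0.06, 0.065, 0.067, 0.067, 0.067, 0.069], [0.063, 0.065, 0.065, 0.065, 0.069, 0.065], [0.061, 0.064, 0.068, 0.066, 0.065, 0.067]] hood [ 0.75112007 -0.04832995  0.38610196] post [0.66969488 0.37424117 0.01064171]
jig [  275   143   161    99 10916] ((579.8418579101562, -121.84762573242188), (354.532470703125, 180.89767456054688), 80.50361633300781) [[ 461.3862  -281.76187]
 [ 639.8049  -311.60733]
 [ 698.2975    38.06662]
 [ 519.87885   67.91208]]
```

View pics/crop0.png

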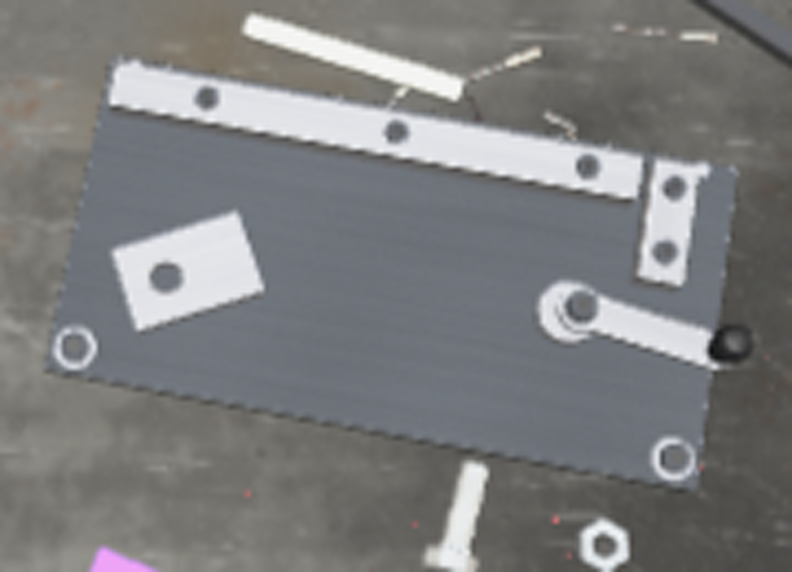

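The crop confirms the choice: light grey lug with one hole, lying askew on the jig plate with the hole at its left end. The cam pivot is at crop (581,307), the handle at (731,343), and the rail gap and stop are visible. Next I'll work out the jig-frame numbers and clearances.

```bash
cat >> h.py <<'E'
JO=np.array([.580,-.122]); JY=np.deg2rad(-9.5)
def RJ(): return np.array([[np.cos(JY),-np.sin(JY)],[np.sin(JY),np.cos(JY)]])
def toj(p): return RJ().T@(np.array(p)[:2]-JO)*1000
def tow(j): return RJ()@(np.array(j)/1000)+JO
def units(jx,jy,z,yaw_rel,rel=None):
    """tool-frame units to reach jig mm position, yaw relative to jig (deg); rel: commanded pose (x,y,z,yaw)"""
    if rel is None:
        o=env.get_obs(); rel=[*o["tool_pos"],o["tool_rot"][2]]
    w=tow([jx,jy]); d=np.array([w[0]-rel[0],w[1]-rel[1]]); a=np.deg2rad(rel[3])
    dy=(np.degrees(JY)+yaw_rel-rel[3]+180)%360-180
    return np.round([(d@[np.cos(a),np.sin(a)])/.04,(d@[np.sin(a),-np.cos(a)])/.04,(rel[2]-z)/.04,-dy/10],3)
E
python3 - <<'E'
from h import *
z=np.load("top0.npz"); p,d,K,R,t=[z[k] for k in "pdKRt"]
X=cloud(d,K,R,t); J=lambda u,v,h: toj(plane(u,v,h,K,R,t)).round(1)
c=lambda a,b:(265+a/4.4-.4,130+b/4.4-.4)
print("lug",toj([.5735,-.0076]),"pivot",J(*c(581,307),.038),"handle",J(*c(731,343),.067))
print("rail inner L,R",J(*c(110,107),.03),J(*c(635,199),.03),"stop inner",J(*c(640,278),.03))
print("ring z",X[205:213,278:287,2].max())
H=X[:85,200:470].reshape(-1,3); H=H[H[:,2]>.1]; print("hood min x,z",H[:,0].min(),H[:,2].min(), H[np.argsort(H[:,0])[:3]], )
print(units(-80,108,.1,0), env.get_obs()["qpos"])
E
```

```text
lug [-25.29230252 111.75826338] pivot [-10.5 -94.1] handle [ -22.2 -165.7]
rail inner L,R [ 53.3 168.9] [  55.1 -115.1] stop inner [  12.8 -123.6]
ring z 0.021821684581085875
hood min x,z 0.35937505403227166 0.28807277640824686 [[ 0.35937505 -0.04010605  0.90033347]
 [ 0.35937505 -0.04010605  0.90033347]
 [ 0.35937505 -0.04010605  0.90033347]]
[ 12.407 -12.438   3.039   2.628] [74.03181831 18.43591892 -4.01547718 83.16596765  1.29675785 78.54165016
 -3.25948027]
```

Request:
drive_tool(moves=[1.1, -1.1, 0, 0, 40, 2.2, -2.2, 0, 0, 40, 3.3, -3.3, 0, 0, 40, 4.4, -4.4, 0, 0, 40, 5.4, -5.4, 0, 0, 40], squeeze=20)

```text
time_s: 0.72
tool_pos: [0.3328, -0.3508, 0.2223]
tool_rot: [-180.0, 0.0, 16.8]
force: [0.2, -0.2, 0.2]
grip_width: 0.0458
grasp_force: 0.0
```

Request:
drive_tool(moves=[1.1, -1.1, 0, 0, 40, 2.2, -2.2, 0, 0, 40, 3.3, -3.3, 0, 0, 40, 4.4, -4.4, 0, 0, 40, 5.4, -5.4, 0, 0, 40])

```text
time_s: 1.35
tool_pos: [0.477, -0.0819, 0.2225]
tool_rot: [180.0, 0.0, 16.8]
force: [0.5, -1.1, -1.1]
grip_width: 0.0402
grasp_force: 0.0
```

```bash
sed -i 's/JO=np.array(\[.580,-.122\])/JO=np.array([.5803,-.120])/' h.py; python3 - <<'E'
from h import *
o=env.get_obs(); print(o["time_s"],o["tool_pos"],o["tool_rot"],o["qpos"].round(0) if hasattr(o["qpos"],"round") else o["qpos"])
print(units(-80,108,.1,0))
z=np.load("top0.npz"); X=cloud(z["d"],z["K"],z["R"],z["t"]); m=z["d"]>0
H=X[:75,210:465][m[:75,210:465]]; H=H[H[:,2]>.2]; print("hood minx",np.percentile(H[:,0],[0,1,5]),"minz",H[:,2].min(), "y",H[:,1].min(),H[:,1].max())
E
```

```text
1.35 [ 0.47697011 -0.08187354  0.22246095] [1.79970724e+02 1.00859691e-03 1.68118795e+01] [ 43.  -1. -35. 105.  -0.  76. -66.]
[ 1.601 -1.647  3.062  2.631]
hood minx [0.71597641 0.72210458 0.7300936 ] minz 0.28807277640824686 y -0.2595566572400679 0.16512449866160134
```

Request:
drive_tool(moves=[0.8, -0.82, 0, 0.9, 40, 1.6, -1.65, 0.8, 1.8, 40, 1.6, -1.65, 2, 2.63, 40, 1.6, -1.65, 3.2, 2.63, 40, 1.6, -1.65, 4.4, 2.63, 40])

```text
time_s: 1.98
tool_pos: [0.5184, -0.0024, 0.0448]
tool_rot: [180.0, 0.0, -9.5]
force: [0.7, 0.3, -0.4]
grip_width: 0.04
grasp_force: 0.0
```

```bash
python3 - <<'E'
from h import *
o=env.get_obs(); print(toj(o["tool_pos"]),o["tool_pos"],o["tool_rot"][2])
print(units(-80,108,.014,0))
p,d,K,R,t=cam("side"); save("pics/s1.png",cv2.resize(p[140:290,200:420],None,fx=3.5,fy=3.5,interpolation=cv2.INTER_CUBIC))
E
```

```text
[-80.48801382 105.79921716] [ 0.51837774 -0.0023674   0.04482199] -9.507182526191205
[ 0.012 -0.055  0.771 -0.001]
```

View pics/s1.png

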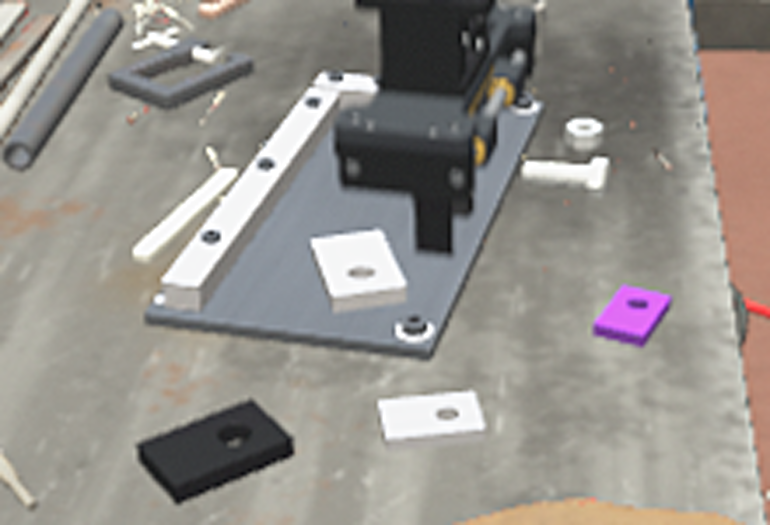

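The fingers (crop (433,250)) are above the plate on the near side of the lug (360,270), with the bolt head (413,327) clear. I'll lower them and push toward the rail.

Request:
drive_tool(moves=[0, 0, 0.4, 0, 40, 0, 0, 0.77, 0, 40, 0.2, 0, 0.77, 0, 40, 0.4, 0, 0.77, 0, 40, 0.6, 0, 0.77, 0, 40])

```text
time_s: 2.65
tool_pos: [0.5435, -0.0063, 0.0164]
tool_rot: [-180.0, -0.1, -9.5]
force: [-1.7, 0.7, -0.4]
grip_width: 0.0398
grasp_force: 0.9
```

Request:
drive_tool(moves=[0.15, 0, 0, 0, 40, 0.3, 0, 0, 0, 40, 0.45, 0, 0, 0, 40, 0.6, 0, 0, 0, 40, 0.7, 0, 0, 0, 40])

```text
time_s: 3.28
tool_pos: [0.57, -0.0112, 0.0158]
tool_rot: [180.0, 0.1, -9.5]
force: [-5.6, 1.4, 4.8]
grip_width: 0.0401
grasp_force: 3.2
```

```bash
cat >> h.py <<'E'
def look(name,zoom=4.4,box=(265,130,445,260),c="top"):
    p,d,K,R,t=cam(c); x0,y0,x1,y1=box
    save(name,cv2.resize(p[y0:y1,x0:x1],None,fx=zoom,fy=zoom,interpolation=cv2.INTER_CUBIC))
    return p,d,K,R,t
E
python3 - <<'E'
from h import *
o=env.get_obs(); print(toj(o["tool_pos"]),o["tool_pos"],o["tool_rot"][2],o["force"])
look("pics/s2.png",3.5,(200,140,420,290),"side")
E
```

```text
[-28.13543275 105.61803483] [ 0.56998243 -0.01118677  0.01575592] -9.540567549627019 [-5.62390772  1.398182    4.78712741]
```

View pics/s2.png

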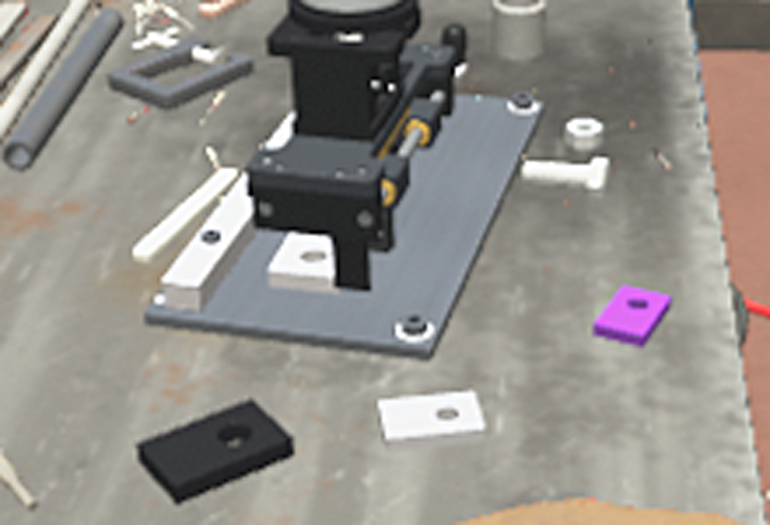

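The lug has squared up against the fingers at crop (300,260) and lies flat, with a gap of about 27 mm left to the rail. I'll keep pushing, slowing near the rail.

Request:
drive_tool(moves=[0.12, 0, 0, 0, 40, 0.24, 0, 0, 0, 40, 0.36, 0, 0, 0, 40, 0.45, 0, 0, 0, 40, 0.5, 0, 0, 0, 40])

```text
time_s: 3.95
tool_pos: [0.59, -0.0148, 0.0155]
tool_rot: [180.0, -0.0, -9.5]
force: [-2.8, 0.1, 1.5]
grip_width: 0.0402
grasp_force: 2.2
```

Request:
drive_tool(moves=[0.05, 0, 0, 0, 40, 0.1, 0, 0, 0, 40, 0.15, 0, 0, 0, 40, 0.2, 0, 0, 0, 40, 0.2, 0, 0, 0, 40])

```text
time_s: 4.58
tool_pos: [0.5975, -0.0155, 0.0156]
tool_rot: [-180.0, 0.0, -9.5]
force: [-1.8, 0.7, 0.4]
grip_width: 0.0398
grasp_force: 1.9
```

```bash
python3 - <<'E'
from h import *
o=env.get_obs(); print(toj(o["tool_pos"]),o["tool_pos"],o["tool_rot"][2],o["force"])
E
```

```text
[ -0.24332629 105.90639304] [ 0.59753961 -0.01550589  0.01562486] -9.522968883352512 [-1.82809281  0.69959031  0.39997333]
```

Request:
drive_tool(moves=[0.03, 0, 0, 0, 40, 0.06, 0, 0, 0, 40, 0.09, 0, 0, 0, 40, 0.12, 0, 0, 0, 40, 0.12, 0, 0, 0, 40])

```text
time_s: 5.2
tool_pos: [0.5979, -0.0155, 0.0154]
tool_rot: [179.9, 0.5, -9.5]
force: [-13.6, 1.5, 10.6]
grip_width: 0.0397
grasp_force: 7.4
```

Request:
drive_tool(moves=[-0.2, 0, 0, 0, 40, -0.6, 0, 0, 0, 40, -1.2, -0.5, -0.8, 0, 0, -1.2, -1.5, -1.3, 0, 0, -1.2, -2.0, -1.3, 0, 0])

```text
time_s: 5.82
tool_pos: [0.5712, 0.0731, 0.0708]
tool_rot: [-179.9, -0.4, -9.4]
force: [0.1, -1.0, -0.8]
grip_width: 0.0179
grasp_force: 0.0
```

```bash
cat >> h.py <<'E'
def lug(box,p,d,K,R,t):
    X=cloud(d,K,R,t); Z=X[...,2]; m=np.zeros(Z.shape,np.uint8); x0,y0,x1,y1=box
    m[y0:y1,x0:x1]=((p.min(-1)>140)&(Z<.027)&(Z>.012))[y0:y1,x0:x1]
    m=cv2.morphologyEx(m,cv2.MORPH_OPEN,np.ones((2,2)))
    n,l,s,ce=cv2.connectedComponentsWithStats(m); i=1+np.argmax(s[1:,4])
    cs,_=cv2.findContours((l==i).astype(np.uint8),cv2.RETR_EXTERNAL,cv2.CHAIN_APPROX_NONE)
    pts=np.array([toj(plane(u,v,.022,K,R,t)) for u,v in cs[0][:,0]],np.float32)
    print("lug jig",s[i],cv2.minAreaRect(pts),pts.min(0),pts.max(0))
E
python3 - <<'E'
from h import *
o=env.get_obs(); print(toj(o["tool_pos"]),o["tool_pos"],o["tool_rot"][2],o["force"])
lug((285,150,345,205),*look("pics/t3.png"))
E
```

```text
[-40.82917232 188.96712701] [0.57121935 0.07311431 0.07076404] -9.396246106576932 [ 0.09399478 -1.02421618 -0.78772896]
lug jig [306 159  29  23 385] ((30.462181091308594, 91.76400756835938), (46.471683502197266, 69.7357406616211), 1.6017625331878662) [ 7.365446 56.746407] [ 54.13028 127.21497]
```

View pics/t3.png

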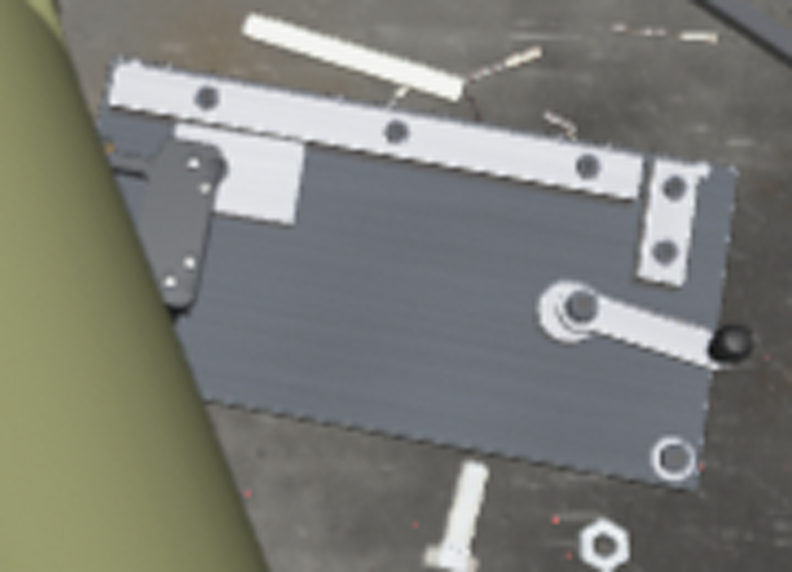

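The lug lies flat along the rail at crop (240,180), with its right end at (300,180) and its left end at about jig y = 127. Next I'll bring the closed fingers behind its left end.

Request:
drive_tool(moves=[0.8, 0, 0, 0, 0, 1.75, 0.4, 0, 0, 0, 1.75, 0.9, 0.6, 0, 0, 1.75, 0.9, 1.2, 0, 0, 1.75, 0.9, 1.42, 0, 0])

```text
time_s: 6.5
tool_pos: [0.6306, 0.0215, 0.0103]
tool_rot: [179.9, 0.1, -9.6]
force: [-15.9, -4.0, 39.5]
grip_width: 0.0007
grasp_force: 20.2
```

```bash
python3 - <<'E'
from h import *
o=env.get_obs(); print(toj(o["tool_pos"]),o["tool_pos"],o["tool_rot"][2],o["force"],o["grip_width"])
print(units(30,-30,.014,0))
E
```

```text
[ 26.2750662  147.85043842] [0.63061708 0.02148612 0.01028484] -9.594982904555126 [-15.87628403  -4.02321289  39.52262263] 0.0006954585910401104
[ 0.1    4.446 -0.093 -0.009]
```

Request:
drive_tool(moves=[0, 0, -0.13, 0, 0, 0, 0, -0.13, 0, 0])

```text
time_s: 6.75
tool_pos: [0.6325, 0.0236, 0.0173]
tool_rot: [-180.0, -0.2, -9.5]
force: [-0.3, 1.4, -0.8]
grip_width: -0.0001
grasp_force: 0.0
```

```bash
python3 - <<'E'
from h import *
o=env.get_obs(); print(toj(o["tool_pos"]),o["tool_pos"],o["tool_rot"][2],o["force"],o["grip_width"])
print(units(30,-30,.014,0))
E
```

```text
[ 27.77876182 150.21297636] [0.63249008 0.02356808 0.01726507] -9.503357358648136 [-0.31351305  1.41621551 -0.84283056] -0.00014890785007628572
[ 0.056  4.505  0.082 -0.   ]
```

Request:
drive_tool(moves=[0, 0.2, 0.06, 0, 0, 0.01, 0.4, 0.06, 0, 0, 0.02, 0.65, 0.06, 0, 0, 0.03, 0.9, 0.06, 0, 0, 0.04, 1.15, 0.06, 0, 0])

```text
time_s: 7.38
tool_pos: [0.6252, -0.023, 0.0137]
tool_rot: [-180.0, 0.0, -9.5]
force: [0.5, 2.9, 0.4]
grip_width: 0.0005
grasp_force: 1.2
```

Request:
drive_tool(moves=[0.01, 0.25, 0, 0, 0, 0.02, 0.5, 0, 0, 0, 0.03, 0.75, 0, 0, 0, 0.04, 1.0, 0, 0, 0, 0.05, 1.2, 0, 0, 0])

```text
time_s: 8.0
tool_pos: [0.618, -0.0674, 0.0137]
tool_rot: [-179.8, 0.2, -9.5]
force: [-2.9, 8.6, 3.6]
grip_width: 0.0002
grasp_force: 4.0
```

```bash
python3 - <<'E'
from h import *
o=env.get_obs(); print(toj(o["tool_pos"]),o["tool_pos"],o["tool_rot"][2],o["force"],o["grip_width"])
lug((310,155,415,210),*look("pics/t4.png"))
E
```

```text
[28.54128511 58.10323291] [ 0.61803966 -0.06740429  0.01369513] -9.452201213013131 [-2.89370514  8.5842776   3.5507395 ] 0.00016515025138272874Traceback (most recent call last):
  File "<stdin>", line 3, in <module>
  File "h.py", line 34, in lug
    n,l,s,ce=cv2.connectedComponentsWithStats(m); i=1+np.argmax(s[1:,4])
                                                      ~~~~~~~~~^^^^^^^^^
    return _wrapfunc(a, 'argmax', axis=axis, out=out, **kwds)
    return bound(*args, **kwds)
ValueError: attempt to get argmax of an empty sequence
```

View pics/t4.png

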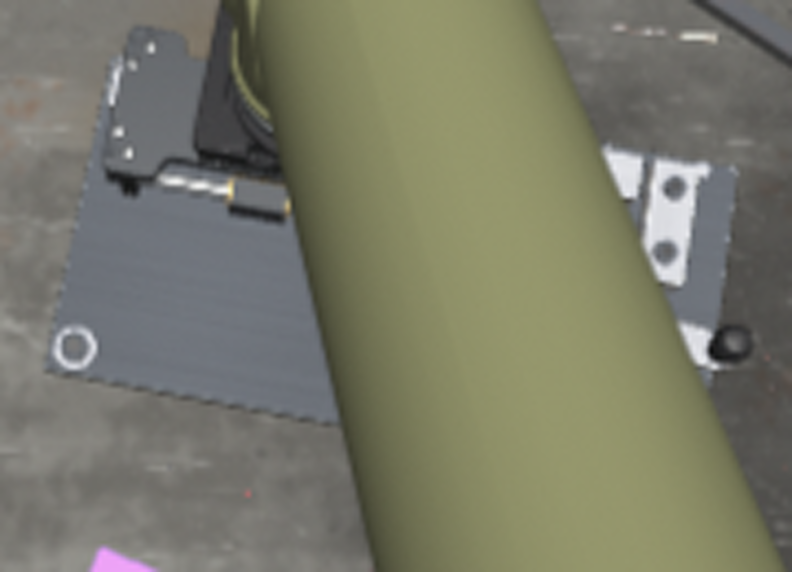

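The arm hides the lug from the top camera. The force is modest and consistent with sliding, so I'll continue 36 mm and check with the side camera before the cam.

Request:
drive_tool(moves=[0.01, 0.2, 0, 0, 0, 0.02, 0.4, 0, 0, 0, 0.03, 0.6, 0, 0, 0, 0.04, 0.8, 0, 0, 0, 0.05, 0.9, 0, 0, 0])

```text
time_s: 8.68
tool_pos: [0.6134, -0.1041, 0.0131]
tool_rot: [-179.9, 0.3, -9.5]
force: [-2.2, 8.1, 2.3]
grip_width: 0.0004
grasp_force: 3.3
```

```bash
python3 - <<'E'
from h import *
o=env.get_obs(); print(toj(o["tool_pos"]),o["tool_pos"],o["tool_rot"][2],o["force"],o["grip_width"])
look("pics/s5.png",5,(240,140,380,250),"side")
E
```

```text
[30.05181509 21.1068588 ] [ 0.61342331 -0.10414259  0.01312262] -9.485147164253046 [-2.2455196   8.09577234  2.26401353] 0.0004434649501121833
```

View pics/s5.png

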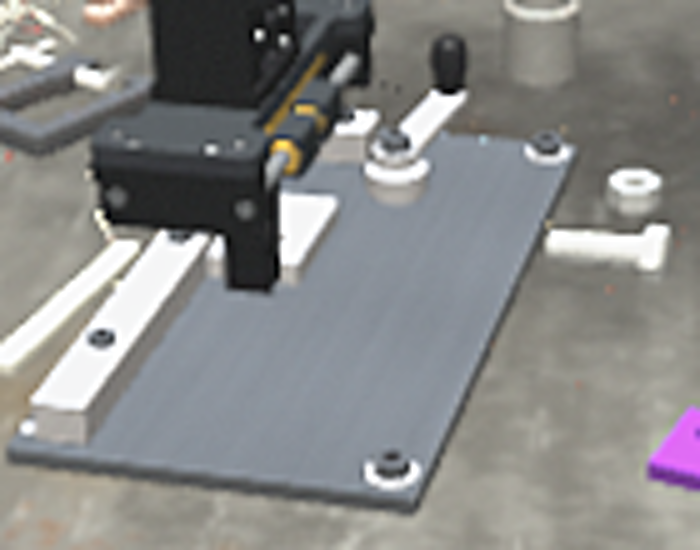

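The side view shows the lug flat on the plate by the rail, with its near top edge running from about crop (297,262) to (338,200) and the cam ahead at (397,175). I'll check that this edge is parallel to the rail.

```bash
python3 - <<'E'
from h import *
p,d,K,R,t=cam("side"); X=cloud(d,K,R,t)
g=p.min(-1).astype(int)
for v in range(180,194):
    row=g[v,285:315]; Zr=X[v,285:315,2]
    k=np.where((row>205))[0]
    if len(k): u=285+k.max(); print(v,u,toj(plane(u+.5,v,.022,K,R,t)).round(1),row[k.max()-1:k.max()+3])
E
```

```text
180 306 [ 13.5 -57. ] [254 255 187 127]
181 306 [ 11.9 -51.6] [255 245 156 128]
182 305 [ 12.7 -45.7] [251 253 190 124]
183 305 [ 11.2 -40.3] [254 216 123 122]
184 304 [ 12.  -34.5] [253 243 148 106]
185 303 [ 12.9 -28.7] [250 254 190 114]
186 303 [ 11.3 -23.5] [254 217 124 113]
187 302 [ 12.2 -17.8] [253 243 149 106]
188 301 [ 13.  -12.1] [250 254 190 114]
189 301 [11.5 -7. ] [254 217 125 113]
190 300 [12.3 -1.5] [253 243 148 106]
191 299 [13.1  4. ] [254 255 204 114]
192 299 [11.6  9. ] [242 224 146 107]
```

The near edge sits at a constant jig x of about 12 mm, so the lug is parallel and flush with the rail. Continuing past the cam.

Request:
drive_tool(moves=[0, 0.25, 0, 0, 0, 0.01, 0.5, 0, 0, 0, 0.02, 0.75, 0, 0, 0, 0.03, 1.0, 0, 0, 0, 0.04, 1.25, 0, 0, 0])

```text
time_s: 9.4
tool_pos: [0.6064, -0.1536, 0.0128]
tool_rot: [-179.9, 0.3, -9.5]
force: [-2.9, 5.8, 0.9]
grip_width: 0.0009
grasp_force: 2.9
```

Request:
drive_tool(moves=[0, 0.08, 0, 0, 0, 0, 0.16, 0, 0, 0, 0, 0.24, 0, 0, 0, 0, 0.32, 0, 0, 0, 0, 0.32, 0, 0, 0])

```text
time_s: 10.02
tool_pos: [0.6044, -0.1672, 0.0128]
tool_rot: [-179.9, 0.3, -9.5]
force: [-2.1, 5.0, -0.0]
grip_width: 0.0006
grasp_force: 2.1
```

```bash
python3 - <<'E'
from h import *
o=env.get_obs(); print(toj(o["tool_pos"]),o["tool_pos"],o["tool_rot"][2],o["force"],o["grip_width"])
E
```

```text
[ 31.57444946 -42.53865854] [ 0.60442052 -0.16716655  0.01278899] -9.509123198530387 [-2.08978069  4.99367213 -0.00728573] 0.0005840902928345977
```

Nearly home. I'll press gently until the end stop reacts.

Request:
drive_tool(moves=[0, 0.04, 0, 0, 0, 0, 0.08, 0, 0, 0, 0, 0.12, 0, 0, 0, 0, 0.16, 0, 0, 0, 0, 0.16, 0, 0, 0])

```text
time_s: 10.65
tool_pos: [0.6041, -0.1687, 0.0128]
tool_rot: [-179.6, 0.3, -9.4]
force: [-1.4, 11.5, 1.4]
grip_width: 0.0005
grasp_force: 5.5
```

Request:
drive_tool(moves=[0, 0.05, 0, 0, 0, 0, 0.1, 0, 0, 0, 0, 0.15, 0, 0, 0, 0, 0.15, 0, 0, 0])

```text
time_s: 11.15
tool_pos: [0.6041, -0.1687, 0.0129]
tool_rot: [-179.3, 0.3, -9.2]
force: [-0.8, 19.6, 1.2]
grip_width: 0.0005
grasp_force: 9.6
```

```bash
python3 - <<'E'
from h import *
o=env.get_obs(); print(toj(o["tool_pos"]),o["tool_pos"],o["tool_rot"],o["force"])
E
```

```text
[ 31.52381166 -44.14995986] [ 0.60410464 -0.1687474   0.01288619] [-179.25497941    0.27173376   -9.17139825] [-0.81683659 19.59641183  1.17709916]
```

Request:
drive_tool(moves=[0, -0.5, 0, 0, 0, 0, -0.9, -0.3, 0, 0, 0, -0.9, -1.5, 0, 0, 0, -0.5, -3, 0, 0, 0, 1, -3, 0, 0])

```text
time_s: 11.78
tool_pos: [0.6033, -0.2169, 0.1418]
tool_rot: [179.9, -0.7, -9.1]
force: [0.5, -0.8, -0.7]
grip_width: 0.0005
grasp_force: 0.0
```

```bash
python3 - <<'E'
from h import *
o=env.get_obs(); print(toj(o["tool_pos"]),o["tool_pos"],o["tool_rot"],o["force"],np.round(o["qpos"],0))
print(units(5,-168,.13,0))
p,d,K,R,t=cam("side"); X=cloud(d,K,R,t); g=p.min(-1)
for v in range(166,182):
    k=np.where(g[v,285:325]>205)[0]
    if len(k): u=285+k.max(); print(v,u,toj(plane(u+.5,v,.022,K,R,t)).round(1))
E
```

```text
[ 38.73120985 -91.8089071 ] [ 0.60334719 -0.2169423   0.14181809] [179.90082436  -0.74479461  -9.08083987] [ 0.5069038  -0.80623598 -0.71217379] [ 45.  23. -35.  90.  14.  70. -92.]
[-0.857  1.899  0.295  0.042]
166 324 [  -9.7 -148.7]
167 324 [ -11.3 -142.4]
168 324 [ -12.9 -136.3]
169 323 [ -11.8 -129.6]
170 322 [ -10.8 -123. ]
171 319 [  -4.8 -115.4]
172 324 [ -19.  -112.2]
173 324 [ -20.4 -106.3]
174 324 [ -21.9 -100.5]
175 323 [-20.9 -94.2]
176 320 [-14.9 -86.8]
177 308 [ 13.3 -74.8]
178 308 [ 11.7 -69.2]
179 307 [ 12.6 -63.1]
180 306 [ 13.5 -57. ]
181 285 [ 63.2 -40.5]
```

```bash
python3 - <<'E'
from h import *
print(units(-22.5,-170,.12,81))
E
```

```text
[-1.441  1.553  0.456 -8.15 ]
```

Request:
drive_tool(moves=[-0.5, 0.5, 0, -1, 44, -1, 1, 0, -2, 44, -1.44, 1.55, 0, -3, 44, -1.44, 1.55, 0, -4, 44, -1.44, 1.55, 0, -5, 44])

```text
time_s: 12.45
tool_pos: [0.5299, -0.2734, 0.1345]
tool_rot: [179.9, 0.1, 40.6]
force: [1.1, 0.2, 0.5]
grip_width: 0.0404
grasp_force: 0.0
```

Request:
drive_tool(moves=[0, 0, 0, -1, 44, 0, 0, 0, -2, 44, 0, 0, 0, -3, 44, 0, 0, 0, -3.1, 44])

```text
time_s: 12.95
tool_pos: [0.5304, -0.2725, 0.1342]
tool_rot: [180.0, 0.1, 71.3]
force: [0.3, -0.2, -0.3]
grip_width: 0.0441
grasp_force: 0.0
```

```bash
python3 - <<'E'
from h import *
o=env.get_obs(); print(toj(o["tool_pos"]),o["tool_pos"],o["tool_rot"],o["force"],np.round(o["qpos"],0),o["grip_width"])
print(units(-22.5,-170,.043,81))
p,d,K,R,t=look("pics/s6.png",6,(270,130,390,220),"side")
E
```

```text
[ -24.01993089 -158.68787041] [ 0.53041843 -0.27254713  0.13420943] [1.79976857e+02 8.38693927e-02 7.13293182e+01] [ 0.27012852 -0.15296356 -0.27879984] [ 64.  22. -48.  96.  17.  70.  -7.] 0.044074465076780873
[-0.273  0.083  2.28  -0.017]
```

View pics/s6.png

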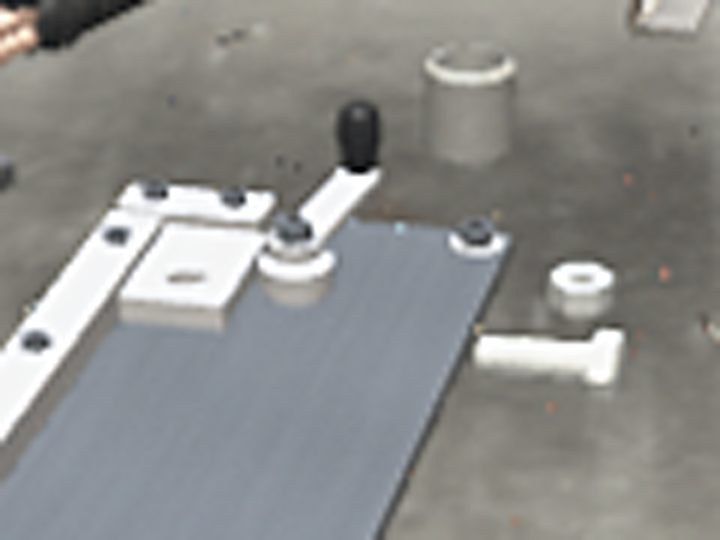

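The lug is seated at crop (185,275), flush to the rail and end stop, with the handle at (358,135) and the pipe (470,110) well clear. Now I'll lower the open fingers around the handle.

Request:
drive_tool(moves=[-0.27, 0.08, 0, 0, 44, -0.27, 0.08, 0.8, 0, 44, -0.27, 0.08, 1.6, 0, 44, -0.27, 0.08, 2.1, 0, 44, -0.27, 0.08, 2.2, 0, 44])

```text
time_s: 13.62
tool_pos: [0.5296, -0.2827, 0.0445]
tool_rot: [-179.9, -0.0, 71.4]
force: [-0.6, -0.0, 0.5]
grip_width: 0.0439
grasp_force: 0.0
```

```bash
cat >> h.py <<'E'
def lever(ths,lead,z,zero=None):
    "rows around the pivot: tool centre leads the handle by lead mm along the tangent"
    for th in ths:
        a=np.deg2rad(th); h=np.array([-10.6,-97])+75*np.array([-np.sin(a),-np.cos(a)])+lead*np.array([-np.cos(a),np.sin(a)])
        print(th,units(h[0],h[1],z,90-th))
E
python3 - <<'E'
from h import *
o=env.get_obs(); print(toj(o["tool_pos"]),o["tool_pos"],o["tool_rot"],o["force"])
lever([9,15,20,25,30,35],12,.045)
E
```

```text
[ -23.19164599 -168.85961624] [ 0.52955654 -0.28271608  0.04448306] [-1.79876114e+02 -1.47099017e-02  7.14164116e+01] [-0.61570911 -0.03267594  0.47882653]
9 [-0.052 -0.27  -0.013 -0.008]
15 [-0.01  -0.464 -0.013  0.592]
20 [ 0.039 -0.622 -0.013  1.092]
25 [ 0.103 -0.775 -0.013  1.592]
30 [ 0.179 -0.922 -0.013  2.092]
35 [ 0.268 -1.062 -0.013  2.592]
```

Request:
drive_tool(moves=[-0.05, -0.27, 0, 0, 44, 0, -0.46, 0, 0.6, 44, 0.05, -0.62, 0, 1.1, 44, 0.11, -0.78, 0, 1.6, 44, 0.18, -0.92, 0, 2.1, 44])

```text
time_s: 14.25
tool_pos: [0.4987, -0.2647, 0.0474]
tool_rot: [179.8, -0.0, 50.3]
force: [2.8, -0.7, -1.7]
grip_width: 0.0442
grasp_force: 1.1
```

```bash
python3 - <<'E'
from h import *
o=env.get_obs(); print(toj(o["tool_pos"]),o["tool_pos"],o["tool_rot"],o["force"])
lever([30,36,42,48,54,60],12,.045)
E
```

```text
[ -56.58130306 -156.22299386] [ 0.49871044 -0.26474188  0.04742314] [ 1.79757688e+02 -1.87757237e-02  5.02906829e+01] [ 2.76514362 -0.71376732 -1.68982941]
30 [-0.018 -0.045  0.061 -0.021]
36 [ 0.023 -0.239  0.061  0.579]
42 [ 0.084 -0.428  0.061  1.179]
48 [ 0.164 -0.61   0.061  1.779]
54 [ 0.263 -0.782  0.061  2.379]
60 [ 0.38  -0.943  0.061  2.979]
```

Request:
drive_tool(moves=[0.02, -0.24, 0.03, 0.6, 44, 0.08, -0.43, 0.03, 1.2, 44, 0.16, -0.61, 0.03, 1.8, 44, 0.26, -0.78, 0.03, 2.4, 44, 0.38, -0.94, 0.03, 3.0, 44])

```text
time_s: 14.88
tool_pos: [0.4797, -0.2297, 0.0467]
tool_rot: [179.7, -0.1, 20.2]
force: [1.1, -1.9, 1.0]
grip_width: 0.0441
grasp_force: 1.1
```

```bash
python3 - <<'E'
from h import *
o=env.get_obs(); print(toj(o["tool_pos"]),o["tool_pos"],o["tool_rot"],o["force"])
lever([60,66,72,78,84,90],12,.045)
E
```

```text
[ -81.07440181 -124.83358224] [ 0.479734   -0.22974043  0.04669935] [ 1.79716652e+02 -1.43141103e-01  2.02474281e+01] [ 1.06968387 -1.86435367  0.97405285]
60 [-0.001 -0.022  0.042 -0.025]
66 [ 0.039 -0.216  0.042  0.575]
72 [ 0.1   -0.405  0.042  1.175]
78 [ 0.181 -0.587  0.042  1.775]
84 [ 0.28  -0.76   0.042  2.375]
90 [ 0.396 -0.921  0.042  2.975]
```

Request:
drive_tool(moves=[0.04, -0.21, 0.03, 0.6, 44, 0.1, -0.4, 0.03, 1.2, 44, 0.18, -0.58, 0.03, 1.8, 44, 0.28, -0.76, 0.03, 2.4, 44, 0.39, -0.92, 0.03, 3.0, 44])

```text
time_s: 15.5
tool_pos: [0.4811, -0.1901, 0.0455]
tool_rot: [179.8, -0.2, -9.8]
force: [-0.5, -2.1, 1.5]
grip_width: 0.0438
grasp_force: 1.2
```

```bash
python3 - <<'E'
from h import *
o=env.get_obs(); print(toj(o["tool_pos"]),o["tool_pos"],o["tool_rot"],o["force"],o["qpos"][6])
lever([90,95,100,105,110,114,118],12,.045)
E
```

```text
[-86.28264059 -85.46373682] [ 0.48109509 -0.19005091  0.04547235] [179.81352597  -0.21276218  -9.76739586] [-0.45280805 -2.10403495  1.5365864 ] -89.680650346401
90 [ 0.017 -0.012  0.012 -0.027]
95 [ 0.05  -0.174  0.012  0.473]
100 [ 0.096 -0.333  0.012  0.973]
105 [ 0.156 -0.487  0.012  1.473]
110 [ 0.23  -0.636  0.012  1.973]
114 [ 0.298 -0.75   0.012  2.373]
118 [ 0.373 -0.858  0.012  2.773]
```

Request:
drive_tool(moves=[0.05, -0.16, 0.01, 0.5, 44, 0.1, -0.32, 0.01, 1.0, 44, 0.15, -0.48, 0.01, 1.5, 44, 0.19, -0.56, 0.01, 1.75, 44, 0.23, -0.63, 0.01, 2.0, 44])

```text
time_s: 16.12
tool_pos: [0.4927, -0.168, 0.0448]
tool_rot: [179.8, -0.1, -29.7]
force: [-4.8, -4.6, 4.7]
grip_width: 0.0441
grasp_force: 2.8
```

```bash
python3 - <<'E'
from h import *
o=env.get_obs(); print(toj(o["tool_pos"]),o["tool_pos"],o["tool_rot"],o["force"],o["qpos"][6])
lever([110,113,116,119,122],12,.045)
E
```

```text
[-78.47797407 -61.79063   ] [ 0.49269991 -0.16799061  0.04479468] [ 1.79755897e+02 -1.25853041e-01 -2.96949616e+01] [-4.80768654 -4.55462417  4.68554558] -112.1111546417423
110 [ 0.02  -0.053 -0.005 -0.019]
113 [ 0.038 -0.151 -0.005  0.281]
116 [ 0.061 -0.248 -0.005  0.581]
119 [ 0.09  -0.343 -0.005  0.881]
122 [ 0.123 -0.437 -0.005  1.181]
```

Request:
drive_tool(moves=[0.02, -0.06, 0, 0, 44, 0.03, -0.12, 0, 0.1, 44, 0.04, -0.18, 0, 0.2, 44, 0.05, -0.24, 0, 0.2, 44, 0.05, -0.24, 0, 0.2, 44])

```text
time_s: 16.75
tool_pos: [0.4955, -0.164, 0.0442]
tool_rot: [179.4, 0.1, -31.8]
force: [-10.7, -9.5, 7.0]
grip_width: 0.0441
grasp_force: 6.9
```

```bash
python3 - <<'E'
from h import *
o=env.get_obs(); print(toj(o["tool_pos"]),o["tool_pos"],o["tool_rot"],o["force"])
E
```

```text
[-76.33193439 -57.37873909] [ 0.49554469 -0.16399342  0.04415403] [ 1.79393399e+02  1.00296497e-01 -3.17538451e+01] [-10.7210626   -9.47156549   6.99455324]
```

Request:
drive_tool(moves=[0.01, -0.06, 0, 0, 44, 0.02, -0.12, 0, 0, 44, 0.03, -0.18, 0, 0, 44, 0.03, -0.22, 0, 0, 44, 0.03, -0.22, 0, 0, 44])

```text
time_s: 17.38
tool_pos: [0.4958, -0.1637, 0.0438]
tool_rot: [178.7, 0.4, -32.0]
force: [-21.3, -20.1, 13.4]
grip_width: 0.0443
grasp_force: 14.4
```

```bash
python3 - <<'E'
from h import *
o=env.get_obs(); print(toj(o["tool_pos"]),o["tool_pos"],o["tool_rot"],o["force"])
E
```

```text
[-76.13472563 -57.02864389] [ 0.49579698 -0.16368068  0.04377931] [178.73279138   0.37034561 -32.01736654] [-21.25769798 -20.14375332  13.42396837]
```

It is at a hard stop. I'll ease off to the middle of the gap, lift clear and move back.

Request:
drive_tool(moves=[0, 0.3, 0, 0, 44, 0, 0.62, 0, 0, 44, 0, 0.62, 0, 0, 44, 0, 0.62, -0.6, 0, 44, 0, 0.62, -1.4, 0, 44])

```text
time_s: 18.0
tool_pos: [0.4926, -0.1704, 0.0992]
tool_rot: [-179.9, 0.1, -31.4]
force: [0.1, -0.6, 0.4]
grip_width: 0.0442
grasp_force: 0.0
```

Request:
drive_tool(moves=[0, 0, -1, 0, 44, -0.3, 1, -1.6, 0, 44, -0.3, 2.2, -1.6, 0, 44, -0.3, 3.4, -1.6, 0, 44, -0.3, 4.6, -1.6, 0, 44])

```text
time_s: 18.62
tool_pos: [0.3865, -0.3229, 0.1635]
tool_rot: [-180.0, -0.1, -31.4]
force: [1.1, -0.9, 0.2]
grip_width: 0.0443
grasp_force: 0.0
```

```bash
python3 - <<'E'
from h import *
o=env.get_obs(); print(toj(o["tool_pos"]),o["tool_pos"],o["tool_rot"],o["force"])
p,d,K,R,t=look("pics/s7.png",4.4); p2=cam("side")[0]
save("pics/f7.png",np.vstack([cv2.resize(p[140:255,265:445],(540,345)),cv2.resize(p2[130:215,240:390],(440,250))[:, :] if 0 else np.pad(cv2.resize(p2[130:215,240:390],(440,250)),((0,0),(0,100),(0,0)))]))
lug((380,165,420,215),p,d,K,R,t)
E
```

```text
[-157.60820589 -232.11676325] [ 0.38654298 -0.32292056  0.16354221] [-1.79996713e+02 -1.02713818e-01 -3.13900371e+01] [ 1.10622765 -0.85784052  0.17154299]
lug jig [381 172  32  24 543] ((31.10731315612793, -92.24358367919922), (72.20689392089844, 47.0545654296875), 89.63993072509766) [   7.5912724 -128.39943  ] [ 54.720318 -56.229725]
```

View pics/f7.png

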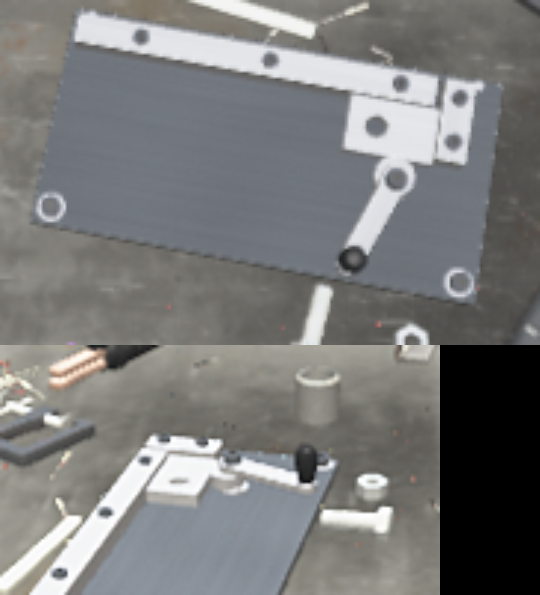

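The final view shows the lug home in the corner at (390,128), the lever closed with its handle at (353,258), the bystanders undisturbed and the gripper clear. Handing in.

```bash
python3 -c "
from cell import env
print(env.sign_off())"
```

```text
the job is handed in; nothing more can be done
None
```

The lug sits flat on the jig plate, home against the rail and end stop; the cam lever was pushed to its hard stop to clamp it, the bystanders were left alone, and the job was handed in at about 19 s.

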